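# Seat the keypad shell and swing the hold-downs over it

## Robot

A 6-joint arm with a two-finger parallel gripper is mounted at the origin on the work surface. World frame = base frame: x ahead of the robot, y to its left, z up, the work surface at z = 0. Lengths are in m, angles in rad, forces in N, time in s.
With the tool pointing down it reaches from about 0.425 to 0.95 m from the base axis. Payload 3.5 kg.
Tool frame: the origin (TCP) lies on the centre line of the jaws, within the pads' length; the fingertips stand 14 mm ahead of it and the grasp point (between the pads) lies 5 mm behind it (ctrl.tip_reach is the distance from the TCP to the fingertips, in m); z points along the fingers, y is the line along which they close (so a half turn about z gives the same grasp; the last joint's range is limited). The gripper opens to 85 mm and grips with 20 to 120 N. Pads are 22 mm wide; open, the fingers measure 114 mm over their backs; the gripper's body (76 mm by 85 mm) begins 54 mm behind the grasp point. The pads swing forward as they close: fully open they stand 13 mm farther back than shut.
Start: joints at [-1.36, 0.286, 1.577, -0, 1.279, -0.15], TCP at [0.238, -0.632, 0.245] pointing down, gripper open.
Joint ranges: [-2.77, 2.77], [-0.9, 2.22], [0.21, 2.48], [-1.53, 4.67], [0.24, 2.81], [-2.84, 2.84]. Speed limits (rad/s): [2.79, 2.79, 3.14, 3.14, 3.14, 3.14].

## Interface

Orientations are given as a unit quaternion [x, y, z, w].
In Python, from plant import get_state, imaging, workorder, ctrl gives the robot as it stands. The module is installed in compiled form; this text tells all that it offers.
- The arm moves only by the shell command python3 -m jog 'ROWS' [FORCE]. ROWS is JSON, a list of rows, each a list of 7 numbers: the closure, from 0 (fully open) to 1 (shut), then the shift along the tool's x, y, z in mm, then the turn, a rotation vector about the tool's x, y, z in rad. In form: [[gripper, tx, ty, tz, ax, ay, az], ...]. A call has 1 to 12 rows; each row is the pose to reach, as a shift and turn from the pose commanded when the call began, along the tool's axes at that moment; what a row does not reach only later rows make up. A row lasts 1/10 s, in which the tool goes at most 50 mm and 8.59 degrees, less where a joint would pass 70% of its speed; a pose out of reach is approached as far as the arm can. A call with a gripper value outside its range is refused whole. The fingers move at their own pace and stop on an object; FORCE is the grip in N (left out, the last holds). Time passes only in rows, so rows that repeat a pose let the fingers close. It gives the time, the measured TCP pose, the force, the opening and the grip force at its end, in the units of the state.
- get_state(): the state, without advancing time (a new reading comes with each control period).
- imaging.read_camera(name): name is "scene" or "top"; returns a dict with "image" (420x560x3 uint8, blue, green, red), "fx", "fy", "cx", "cy" (pixels), "R" (3x3) and "t" (3): a world point X has camera coordinates R X + t. Camera axes: x right, y down, z forward; pixel columns grow to the right and rows downward; lengths in m; the calibration is good to about 2 mm. A picture is of the moment at which its call begins. There is no depth.
- workorder.sign_off(): hands the job in; it is judged then, once.
The state is a dict: "time": time; "qpos": joint angles; "dq": joint speeds; "joint_efforts": joint torques, N m; "eef_pos": TCP position; "tcp_rot": TCP orientation; "contact_force": force on the tool from outside, world axes, zero at the start; "wrist_torque": the same for the moment, N m; "opening": opening from 0.0 (shut) to 1.0 (fully open); "finger_force": force on a finger pad.
Only numpy, scipy, OpenCV 4.12 (cv2) and the standard library are available. Lean on these libraries where they do the work, as an engineer would, in place of code of your own. Each camera call takes 0.05 s, during which the arm holds its last target. There are 200 camera calls.

## Task

With a fingertip, push the loose black keypad shell squarely home against the back stop of its repair cradle, and only then swing both red hold-down arms round until each lies straight across its end of the keypad, tip over the white pad. Only push: do not lift the keypad, and leave the things round the cradle where they are.

Things in the scene. Friction and masses are not known exactly. Their poses are not given: they have to be found in the camera images.
- cradle: Fixed repair cradle; place and yaw vary. Base plate 8 mm thick, 270 mm wide (y), x -92 to +76 mm; blue back stop at the far side (face at x = +47.5 mm, top 20 mm above the table); low end guides (inner faces y = +-98.5 mm, tops 16 mm). Robot side open. Origin: table height, under the centre of the keypad's place; x points to the back stop, y left, z up.
- keypad: Loose black keypad shell, grey key sockets, a white 22 mm pad near each end; 95 (x) by 190 (y) mm, solid body 12 mm high, sockets to 15 mm. Origin: centre of underside. Lies flat on the cradle's base plate, at first 18 to 32 mm short of the stop, and slides (0.2 to 0.45 kg). Seated, its origin is at cradle x = 0.
- left_arm (a joint): Angle of the left red arm, counter-clockwise seen from above. 0: points straight out (cradle +y); +pi or -pi (either will do): straight across the keypad, tip over the white pad. End stops +-3.5; starts within +-1.7. Light friction (1 N at the tip); stays where left.
- left_pivot (a point): Axis of the left arm's pivot at the arm's mid-height (41 mm): cradle x = 0, y = +121 mm. The arm is a bar 12 mm wide, 34 to 48 mm above the table, reaching 73 mm from this axis; hub radius 12 mm, top 55 mm.
- left_tip (a point): Tip of the left arm (white dot on top), 66 mm from the pivot axis, at the arm's mid-height. Below it a black rubber foot, 16 mm across, 24 mm above the table, just clears the keypad.
- left_mark (a point): Where the left tip belongs: cradle x = 0, y = +55 mm, 41 mm above the table, straight above the white pad of a seated keypad.
- right_arm (a joint): Angle of the right red arm, counter-clockwise seen from above. 0: points straight out (cradle -y); +pi or -pi (either will do): straight across the keypad, tip over the white pad. End stops +-3.5; starts within +-1.7. Light friction (1 N at the tip); stays where left.
- right_pivot (a point): Axis of the right arm's pivot at the arm's mid-height (41 mm): cradle x = 0, y = -121 mm. The arm is a bar 12 mm wide, 34 to 48 mm above the table, reaching 73 mm from this axis; hub radius 12 mm, top 55 mm.
- right_tip (a point): Tip of the right arm (white dot on top), 66 mm from the pivot axis, at the arm's mid-height. Below it a black rubber foot, 16 mm across, 24 mm above the table, just clears the keypad.
- right_mark (a point): Where the right tip belongs: cradle x = 0, y = -55 mm, 41 mm above the table, straight above the white pad of a seated keypad.
- pen_cup: Dark blue pen cup with three pens, 76 mm across, 116 mm tall with the pens, standing beyond the cradle's left end. Origin: centre of its underside.
- screwdriver: Yellow-handled screwdriver, 170 mm long, lying on the table beyond the cradle. Origin: underside.
- battery: AA battery, black and copper, 50 mm long and 14 mm thick, lying on the table near the cradle's far right corner. Origin: centre of its underside.
- mouse: Black computer mouse 105 x 62 x 35 mm on the mouse mat at the right. Origin: centre of its underside.
- tub: Empty white plastic tub, 84 mm across, 45 mm high, at the left. Origin: centre of its underside.
- adaptor: Black power adaptor block 75 x 45 x 29 mm at the left. Origin: centre of its underside.
There are look-alikes about, which are no part of the job. What is shaped like the keypad but brown is not meant.

How it is judged:
By the outcome, as a careful person would: the job done as asked, in the order asked, and still so for the second after the job is handed in, with the robot touching nothing.
It also fails if it takes over 72 s, if anything falls off the work surface, if the arm or the gripper's body presses on something with over 40 N, if the wrist force passes 120 N, or if a joint passes its speed limit or range.

## Working session

There is one attempt and no reset: what is moved stays moved. The work goes in short steps, Python scripts to look and compute and a shell command to move; the robot and the scene stay as the last step left them, time stands still between calls to the robot, and variables do not carry over. Pictures are saved under pics/ and viewed, at most 10 in all, crops included, and the job is handed in when it is done.

```bash
mkdir -p pics; python3 - <<'E'
from plant import get_state, imaging, ctrl
import cv2,numpy as np
for n in("top","scene"):
    c=imaging.read_camera(n);cv2.imwrite(f"pics/{n}0.png",c["image"]);print(n,c["fx"],c["cx"],c["cy"],np.round(c["R"],3).tolist(),np.round(c["t"],3))
s=get_state();print(s["time"],s["eef_pos"],s["tcp_rot"],ctrl.tip_reach)
E
```

```text
top 533.5599034014826 270.1606216651442 211.11601125678644 [[0.013, -1.0, -0.01], [-0.997, -0.012, -0.082], [0.081, 0.011, -0.997]] [0.003 0.524 1.533]
scene 480.4575233867979 269.30361298571194 208.77267439000792 [[0.86, 0.51, 0.014], [0.29, -0.468, -0.835], [-0.419, 0.722, -0.55]] [-0.457 -0.09   1.612]
0.1 [ 0.23819174 -0.63096889  0.24404711] [ 9.83772430e-01  1.79417496e-01 -4.55160616e-05 -1.07950061e-03] 0.014
```

View pics/top0.png

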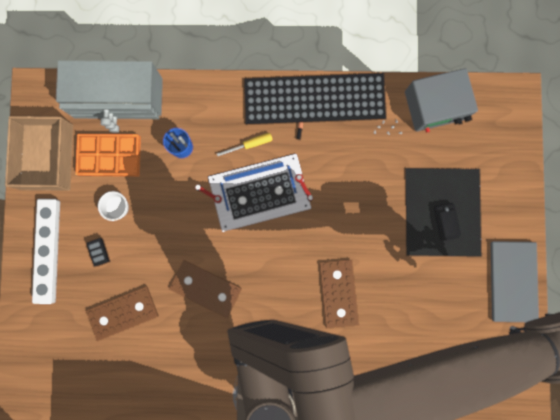

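View pics/scene0.png

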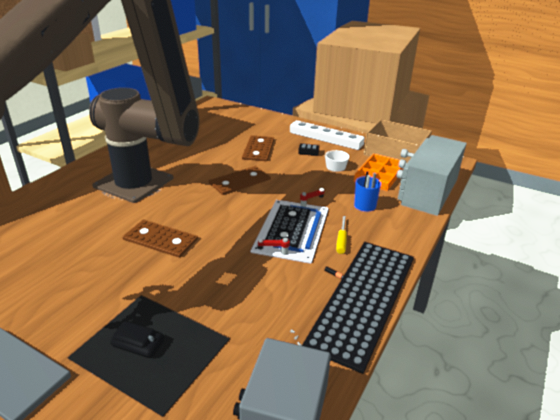

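Candidates: the black shell in the cradle, top (260,197); brown look-alikes at (122,312), (205,288) and (338,293); the black keyboard at (314,98). I choose the one in the cradle, with red arms at (208,192) and (304,187), and check it in a crop.

```bash
python3 - <<'E'
import cv2
i=cv2.imread("pics/top0.png")[145:240,190:320]
cv2.imwrite("pics/crop0.png",cv2.resize(i,None,fx=6,fy=6,interpolation=cv2.INTER_CUBIC))
E
```

```text
(no output)
```

View pics/crop0.png

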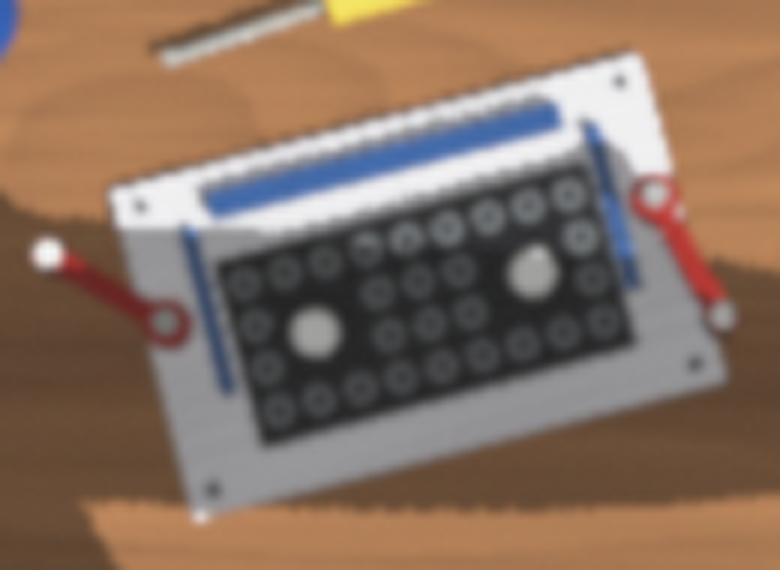

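The crop confirms it: black shell with two white pads at crop (315,332) and (532,272), short of the blue stop. Arm tips are at (47,254) and (722,315), and the pivots at (167,323) and (655,194).

```bash
cat > h.py <<'E'
import numpy as np, cv2
from plant import imaging, get_state
from scipy.spatial.transform import Rotation as Ro
from scipy.optimize import least_squares
def back(c,u,v,z):
    R=np.array(c["R"]);t=np.array(c["t"])
    d=R.T@[(u-c["cx"])/c["fx"],(v-c["cy"])/c["fy"],1];o=-R.T@t
    return (o+d*(z-o[2])/d[2])[:2]
def crop(c,pts,z,o=(190,145),k=6):
    return np.array([back(c,(u+.5)/k-.5+o[0],(v+.5)/k-.5+o[1],z) for u,v in pts])
def fit(L,W): # W = p + R(yaw) L
    f=lambda q:((Ro.from_euler('z',q[2]).as_matrix()[:2,:2]@L.T).T+q[:2]-W).ravel()
    r=least_squares(f,[W[:,0].mean(),W[:,1].mean(),.2]);return r.x,f(r.x).reshape(-1,2)
def loc(q,W):
    return (Ro.from_euler('z',-q[2]).as_matrix()[:2,:2]@(np.atleast_2d(W)-q[:2]).T).T
E
python3 - <<'E'
from h import *
np.set_printoptions(precision=4,suppress=True)
c=imaging.read_camera("top")
W=np.vstack([crop(c,[(108,190),(640,52),(727,380),(200,518)],.008),crop(c,[(167,323),(655,194)],.055)])
L=np.array([[76,135],[76,-135],[-92,-135],[-92,135],[0,121],[0,-121]])/1e3
q,r=fit(L,W);print("cradle",q);print(r)
k,r=fit(np.array([[47.5,95],[47.5,-95],[-47.5,-95],[-47.5,95]])/1e3,crop(c,[(218,262),(585,158),(635,340),(265,445)],.020));print("key",k,r)
print("key in cradle",loc(q,k[:2]),k[2]-q[2]); print("pads",loc(q,crop(c,[(315,332),(532,272)],.021)))
T=loc(q,crop(c,[(47,254),(722,315)],.048));print("tips",T)
print("angles",np.arctan2(-T[0,0],T[0,1]-.121),np.arctan2(T[1,0],-(T[1,1]+.121)))
s=get_state();R=Ro.from_quat(s["tcp_rot"]).as_matrix();print(R)
E
```

```text
cradle [0.5883 0.0443 0.2717]
[[-0.0005 -0.0013]
 [ 0.0001  0.0001]
 [ 0.0004 -0.0009]
 [-0.0012  0.0023]
 [ 0.0005  0.0005]
 [ 0.0007 -0.0007]]
key [0.5713 0.0382 0.2865] [[ 0.0008  0.0028]
 [ 0.0012 -0.0009]
 [-0.0008 -0.0025]
 [-0.0011  0.0006]]
key in cradle [[-0.018  -0.0013]] 0.014826596573062678
pads [[-0.019   0.0547]
 [-0.0177 -0.055 ]]
tips [[ 0.0473  0.1686]
 [-0.0642 -0.1364]]
angles -0.7826406711999295 -1.3350078893313548
[[ 0.9356  0.353  -0.0004]
 [ 0.353  -0.9356  0.0018]
 [ 0.0003 -0.0018 -1.    ]]
```

```bash
cat > st.py <<'E'
from h import *
q=np.array([.5883,.0443,.2717])
s=get_state();R=Ro.from_quat(s["tcp_rot"]).as_matrix()
print("t",round(s["time"],2),"cradle xy mm",np.round(loc(q,s["eef_pos"][:2])[0]*1e3,1),"z",round(s["eef_pos"][2]*1e3,1),"tool yaw-cradle",round(np.arctan2(R[1,0],R[0,0])-q[2],4),"F",np.round(s["contact_force"],1),"op",s["opening"])
E
python3 -m jog '[[1,466,-517,0,0,0,0.089],[1,466,-517,0,0,0,0.089],[1,466,-517,0,0,0,0.089],[1,466,-517,0,0,0,0.089],[1,466,-517,0,0,0,0.089],[1,466,-517,0,0,0,0.089],[1,466,-517,0,0,0,0.089],[1,466,-517,0,0,0,0.089],[1,466,-517,0,0,0,0.089],[1,466,-517,0,0,0,0.089],[1,466,-517,0,0,0,0.089],[1,466,-517,0,0,0,0.089]]' 40; python3 st.py
```

```text
time: 1.35
eef_pos: [0.457, -0.0706, 0.2454]
tcp_rot: [0.991, 0.135, 0.0, 0.0]
contact_force: [1.8, -1.0, 0.2]
opening: -0.002
finger_force: 0.0
t 1.35 cradle xy mm [-157.4  -75.5] z 245.4 tool yaw-cradle -0.0001 F [ 1.8 -1.   0.2] op -0.00218612843866961
```

```bash
python3 -m jog '[[1,56,-76,0,0,0,0],[1,56,-76,0,0,0,0],[1,56,-76,60,0,0,0],[1,56,-76,110,0,0,0],[1,56,-76,150,0,0,0],[1,56,-76,180,0,0,0],[1,56,-76,200,0,0,0],[1,56,-76,212,0,0,0],[1,56,-76,219,0,0,0],[1,56,-76,219,0,0,0],[1,56,-76,219,0,0,0]]'; python3 st.py; python3 - <<'E'
from h import *
c=imaging.read_camera("scene");cv2.imwrite("pics/s1.png",cv2.resize(c["image"][150:300,200:380],None,fx=4,fy=4,interpolation=cv2.INTER_CUBIC))
E
```

```text
time: 2.45
eef_pos: [0.4913, 0.0153, 0.0274]
tcp_rot: [0.991, 0.135, 0.001, 0.0]
contact_force: [0.1, -0.8, -0.1]
opening: 0.0
finger_force: 0.0
t 2.45 cradle xy mm [-101.2   -1.9] z 27.4 tool yaw-cradle 0.0 F [ 0.1 -0.8 -0.1] op 0.00017746304391521534
```

View pics/s1.png

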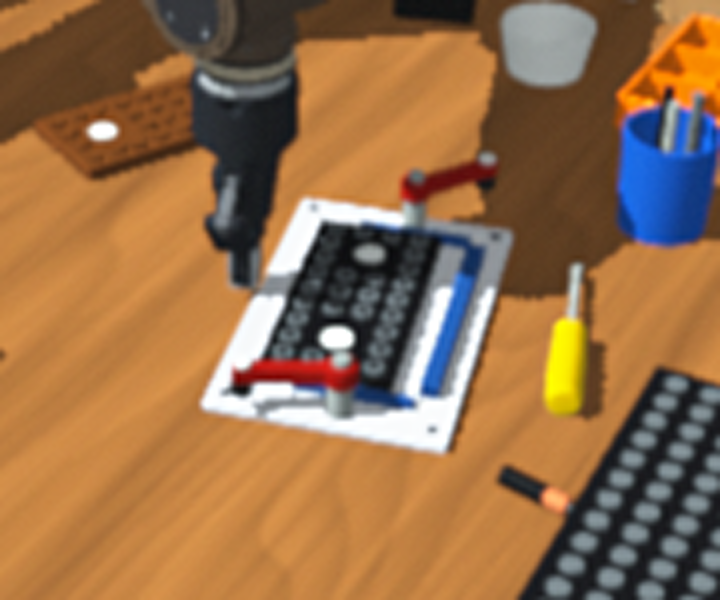

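The scene view shows the fingertip at crop (240,280), at the plate's robot-side edge in front of the keypad. Next I push.

```bash
python3 -m jog '[[1,8,-2,1,0,0,0],[1,15,-2,1,0,0,0],[1,18,-2,1,0,0,0],[1,21,-2,1,0,0,0],[1,24,-2,1,0,0,0],[1,27,-2,1,0,0,0],[1,30,-2,1,0,0,0],[1,32,-2,1,0,0,0],[1,34,-2,1,0,0,0],[1,36,-2,1,0,0,0],[1,38,-2,1,0,0,0]]'; python3 st.py
```

```text
time: 3.6
eef_pos: [0.5265, 0.0277, 0.025]
tcp_rot: [0.991, 0.135, 0.0, -0.0]
contact_force: [-2.2, -0.3, -0.3]
opening: -0.001
finger_force: 1.0
t 3.6 cradle xy mm [-64.    0.6] z 25.0 tool yaw-cradle -0.0001 F [-2.2 -0.3 -0.3] op -0.0005066790116668868
```

```bash
python3 -m jog '[[1,1,0,0,0,0,0],[1,2,0,0,0,0,0],[1,3,0,0,0,0,0],[1,4,0,0,0,0,0],[1,5,0,0,0,0,0],[1,5,0,0,0,0,0]]'; python3 st.py;  python3 -m jog '[[1,1,0,0,0,0,0],[1,1,0,0,0,0,0]]'; python3 st.py
```

```text
time: 4.2
eef_pos: [0.5314, 0.0291, 0.0253]
tcp_rot: [0.991, 0.135, 0.0, -0.0]
contact_force: [-1.6, -0.3, -1.4]
opening: 0.002
finger_force: 0.6
t 4.2 cradle xy mm [-58.9   0.6] z 25.3 tool yaw-cradle 0.0 F [-1.6 -0.3 -1.4] op 0.0019471855132706633
time: 4.4
eef_pos: [0.5316, 0.0292, 0.0253]
tcp_rot: [0.991, 0.136, -0.001, -0.0]
contact_force: [-4.5, -1.9, 1.4]
opening: 0.003
finger_force: 2.5
t 4.4 cradle xy mm [-58.7   0.6] z 25.3 tool yaw-cradle 0.0004 F [-4.5 -1.9  1.4] op 0.0029518569889295217
```

Contact with the stop is near. I keep nudging until the force rises clearly.

```bash
for i in 1; do python3 -m jog '[[1,1,0,0,0,0,0],[1,1,0,0,0,0,0]]'>/dev/null; python3 st.py;  python3 -m jog '[[1,1,0,0,0,0,0],[1,1,0,0,0,0,0]]'>/dev/null; python3 st.py; python3 -m jog '[[1,1,0,0,0,0,0],[1,1,0,0,0,0,0]]'>/dev/null; python3 st.py;done
python3 - <<'E'
from h import *
c=imaging.read_camera("top");cv2.imwrite("pics/c2.png",cv2.resize(c["image"][145:240,190:320],None,fx=6,fy=6,interpolation=cv2.INTER_CUBIC))
E
```

```text
t 4.6 cradle xy mm [-58.6   0.7] z 25.3 tool yaw-cradle 0.0009 F [-7.7 -1.9  5.5] op -0.0005754198466356434
t 4.8 cradle xy mm [-58.6   0.7] z 25.3 tool yaw-cradle 0.0013 F [-11.4  -3.6   8.1] op -0.0010827677918270361
t 5.0 cradle xy mm [-58.5   0.7] z 25.3 tool yaw-cradle 0.0017 F [-13.7  -4.2  11.2] op 0.0012218454060492596
```

View pics/c2.png

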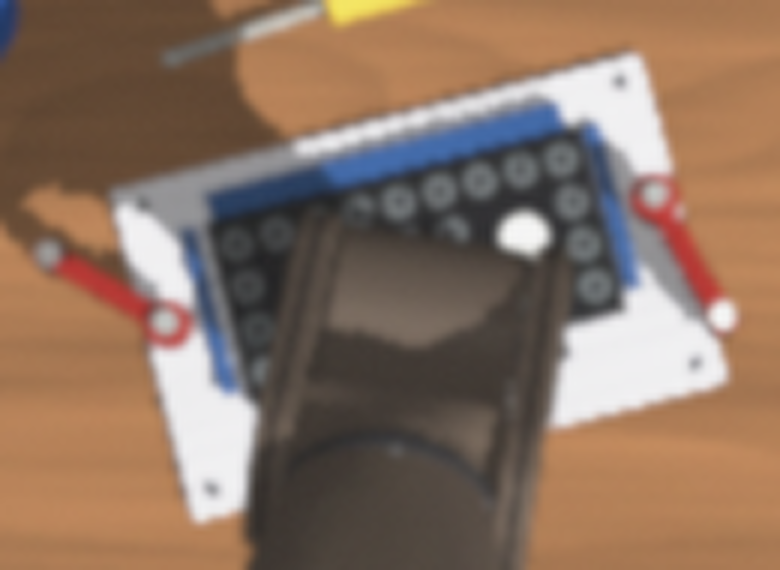

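Both halves of the far edge are flush with the blue stop (crop row ~200 at the left, ~125 at the right), with 14 N of reaction. I back off and compute the arm sweeps.

```bash
python3 -m jog '[[1,-3,0,0,0,0,0],[1,-8,0,0,0,0,0],[1,-20,0,0,0,0,0],[1,-36,0,0,0,0,0],[1,-36,0,-40,0,0,0],[1,-36,0,-70,0,0,0],[1,-36,0,-70,0,0,0]]'; python3 st.py
python3 - <<'E'
import numpy as np
for nm,a0,sg in(("left",-.78,1),("right",-1.335,-1)):
    print(nm)
    for i,a in enumerate(np.append(np.linspace(a0,-np.pi,10),0)[:-1]):
        d=sg*np.array([-np.sin(a),np.cos(a)]);n=sg*np.array([np.cos(a),np.sin(a)])
        P=np.array([0,sg*121])+48*d-n*(6+11*abs(n[0])+14.5*abs(n[1])+(10 if i==0 else 0))
        print(round(a,2),np.round(P))
E
```

```text
time: 5.75
eef_pos: [0.5039, 0.0198, 0.1004]
tcp_rot: [0.991, 0.135, 0.006, 0.002]
contact_force: [0.3, -0.4, 0.8]
opening: 0.003
finger_force: 0.0
t 5.75 cradle xy mm [-87.8  -1. ] z 100.4 tool yaw-cradle -0.0 F [ 0.3 -0.4  0.8] op 0.00272528255136905
left
-0.78 [ 10. 179.]
-1.04 [ 29. 166.]
-1.3 [ 40. 156.]
-1.57 [ 48. 142.]
-1.83 [ 52. 131.]
-2.09 [ 54. 118.]
-2.35 [ 51. 104.]
-2.62 [44. 91.]
-2.88 [32. 80.]
-3.14 [17. 73.]
right
-1.34 [ -39. -164.]
-1.54 [ -47. -144.]
-1.74 [ -51. -135.]
-1.94 [ -53. -126.]
-2.14 [ -53. -116.]
-2.34 [ -51. -105.]
-2.54 [-46. -95.]
-2.74 [-39. -85.]
-2.94 [-29. -78.]
-3.14 [-17. -73.]
```

```bash
python3 -m jog '[[1,20,60,0,0,0,0],[1,40,110,0,0,0,0],[1,49,150,0,0,0,0],[1,49,166,0,0,0,0],[1,49,166,20,0,0,0],[1,49,166,40,0,0,0],[1,49,166,54,0,0,0],[1,49,166,54,0,0,0]]'; python3 st.py
python3 - <<'E'
from h import *
c=imaging.read_camera("top");cv2.imwrite("pics/c3.png",cv2.resize(c["image"][145:240,190:320],None,fx=6,fy=6,interpolation=cv2.INTER_CUBIC))
E
```

```text
time: 6.55
eef_pos: [0.5898, -0.1254, 0.038]
tcp_rot: [0.991, 0.135, -0.003, -0.001]
contact_force: [-0.5, 0.6, 0.3]
opening: -0.002
finger_force: 0.0
t 6.55 cradle xy mm [ -44.1 -163.9] z 38.0 tool yaw-cradle 0.0001 F [-0.5  0.6  0.3] op -0.00164036374911171
```

View pics/c3.png

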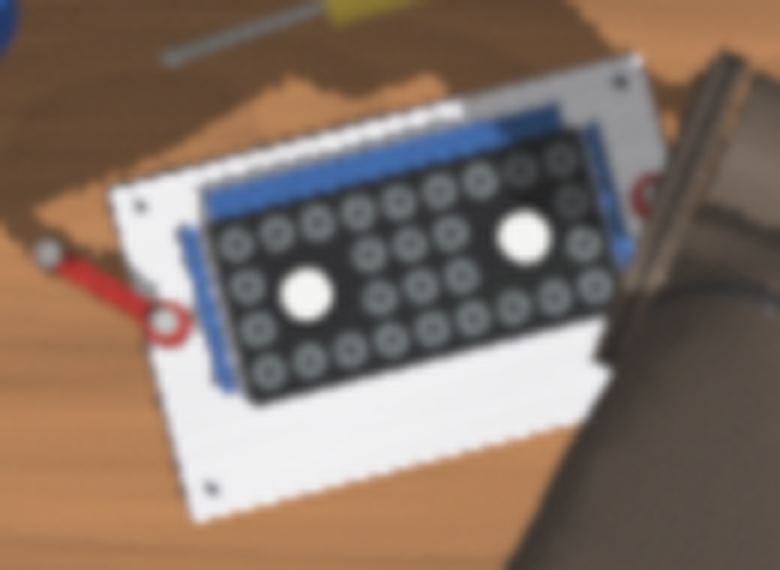

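Keypad flush along the stop, with its white pads at crop (307,294) and (524,237). Now the right arm sweep.

```bash
python3 -m jog '[[1,0,0,-5,0,0,0],[1,-3,-10,-5,0,0,0],[1,-6,-21,-5,0,0,0],[1,-10,-30,-5,0,0,0],[1,-12,-39,-5,0,0,0],[1,-12,-49,-5,0,0,0],[1,-10,-60,-5,0,0,0],[1,-5,-70,-5,0,0,0],[1,2,-80,-5,0,0,0],[1,10,-86,-5,0,0,0],[1,16,-90,-5,0,0,0],[1,16,-90,-5,0,0,0]]'; python3 st.py
python3 - <<'E'
from h import *
c=imaging.read_camera("scene");cv2.imwrite("pics/s4.png",cv2.resize(c["image"][150:300,200:380],None,fx=4,fy=4,interpolation=cv2.INTER_CUBIC))
E
```

```text
time: 7.8
eef_pos: [0.5839, -0.0341, 0.046]
tcp_rot: [0.991, 0.136, -0.0, -0.001]
contact_force: [0.2, -0.3, -0.3]
opening: 0.0
finger_force: 0.0
t 7.8 cradle xy mm [-25.2 -74.4] z 46.0 tool yaw-cradle 0.0008 F [ 0.2 -0.3 -0.3] op 0.0004353392752698202
```

View pics/s4.png

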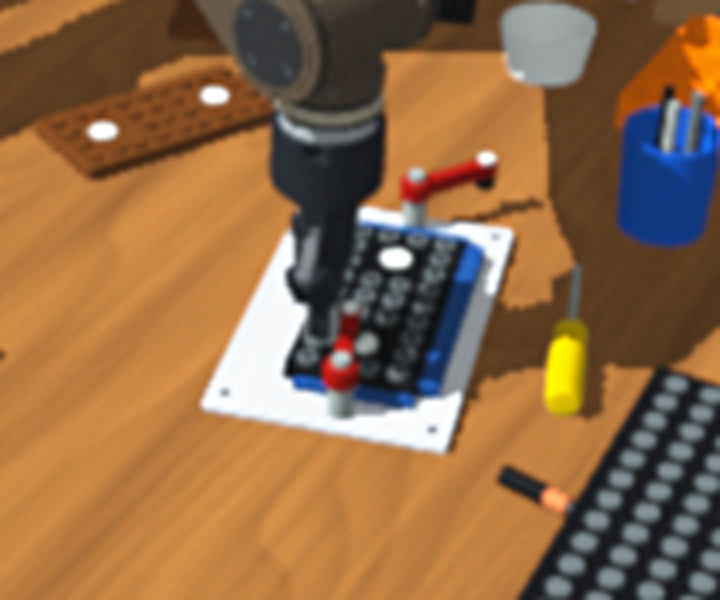

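The right arm now lies over the keypad, tip at crop (350,308), still a bit on the robot side. I measure its angle in this view, using both hubs at (342,358) and (416,178).

```bash
python3 - <<'E'
from h import *
c=imaging.read_camera("scene")
P=crop(c,[(342,358),(416,178)],.055,(200,150),4);T=crop(c,[(350,308)],.048,(200,150),4)[0]
q,r=fit(np.array([[0,-121],[0,121]])/1e3,P);print(q,r)
t=loc(q,T)[0];print(t*1e3,np.arctan2(t[0],-(t[1]+.121)))
E
```

```text
[0.59158809 0.03860061 0.26701013] [[ 0.00081713 -0.00298725]
 [-0.00081713  0.00298725]]
[-10.31328666 -51.63907279] -2.9939839784894446
```

```bash
python3 -m jog '[[1,2,0,0,0,0,0],[1,4,0,0,0,0,0],[1,6,0,0,0,0,0],[1,7,0,0,0,0,0],[1,8,0,0,0,0,0],[1,8,0,0,0,0,0],[1,0,0,0,0,0,0],[1,-12,0,0,0,0,0],[1,-12,0,-40,0,0,0],[1,-12,0,-60,0,0,0],[1,-12,0,-60,0,0,0],[1,-12,0,-60,0,0,0]]'; python3 st.py
python3 -m jog '[[1,12,-45,0,0,0,0],[1,24,-90,0,0,0,0],[1,34,-135,0,0,0,0],[1,44,-180,0,0,0,0],[1,45,-225,0,0,0,0],[1,45,-255,0,0,0,0],[1,45,-257,0,0,0,0],[1,45,-257,20,0,0,0],[1,45,-257,45,0,0,0],[1,45,-257,60,0,0,0],[1,45,-257,60,0,0,0]]'; python3 st.py
python3 - <<'E'
from h import *
c=imaging.read_camera("top");cv2.imwrite("pics/c5.png",cv2.resize(c["image"][145:240,190:320],None,fx=6,fy=6,interpolation=cv2.INTER_CUBIC))
E
```

```text
time: 9.1
eef_pos: [0.5716, -0.0389, 0.1066]
tcp_rot: [0.991, 0.135, 0.001, 0.0]
contact_force: [0.1, -0.1, -0.9]
opening: 0.003
finger_force: 0.0
t 9.1 cradle xy mm [-38.4 -75.6] z 106.6 tool yaw-cradle -0.0002 F [ 0.1 -0.1 -0.9] op 0.0033009135630527988
time: 10.2
eef_pos: [0.5436, 0.2196, 0.0424]
tcp_rot: [0.991, 0.135, -0.004, 0.0]
contact_force: [-0.4, 1.2, -0.7]
opening: 0.001
finger_force: 0.0
t 10.2 cradle xy mm [  3.9 180.9] z 42.4 tool yaw-cradle -0.0008 F [-0.4  1.2 -0.7] op 0.0014581133791046333
```

View pics/c5.png

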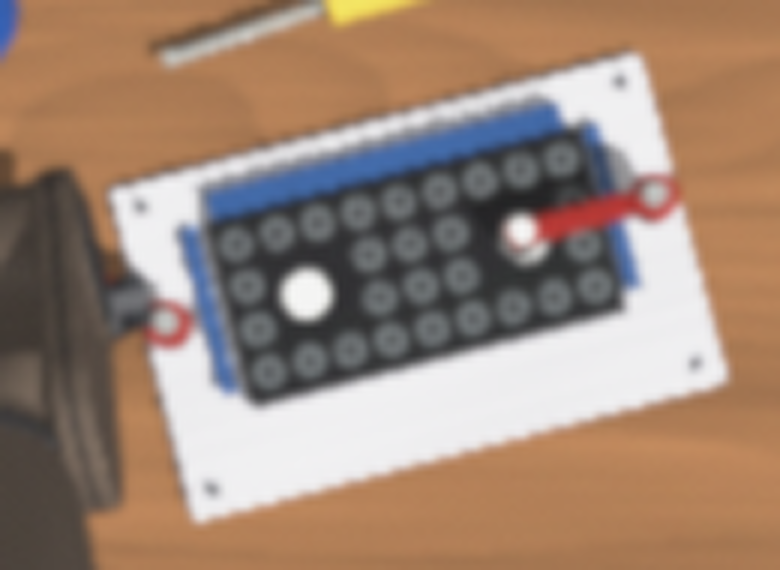

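```bash
python3 - <<'E'
from h import *
c=imaging.read_camera("top")
P=crop(c,[(655,194),(167,323)],.055);T=crop(c,[(521,230)],.048)[0]
q,r=fit(np.array([[0,-121],[0,121]])/1e3,P);print(q,r)
t=loc(q,T)[0];print(t*1e3,np.arctan2(t[0],-(t[1]+.121)))
E
python3 -m jog '[[1,0,0,0,0,0,0],[1,12,10,0,0,0,0],[1,21,16,0,0,0,0],[1,32,26,0,0,0,0],[1,40,40,0,0,0,0],[1,44,51,0,0,0,0],[1,46,64,0,0,0,0],[1,43,78,0,0,0,0],[1,36,91,0,0,0,0],[1,24,102,0,0,0,0],[1,18,106,0,0,0,0],[1,18,106,0,0,0,0]]'; python3 st.py
python3 - <<'E'
from h import *
c=imaging.read_camera("scene");cv2.imwrite("pics/s6.png",cv2.resize(c["image"][150:300,200:380],None,fx=4,fy=4,interpolation=cv2.INTER_CUBIC))
E
```

```text
[0.58773079 0.04438759 0.27206467] [[ 0.00017537 -0.00062861]
 [-0.00017537  0.00062861]]
[  0.64402857 -54.3533061 ] 3.1319296307166717
time: 11.5
eef_pos: [0.5912, 0.1223, 0.0465]
tcp_rot: [0.991, 0.135, -0.0, 0.001]
contact_force: [0.2, 1.1, -0.9]
opening: -0.004
finger_force: 0.0
t 11.5 cradle xy mm [23.7 74.3] z 46.5 tool yaw-cradle -0.0005 F [ 0.2  1.1 -0.9] op -0.0040613964576653215
```

View pics/s6.png

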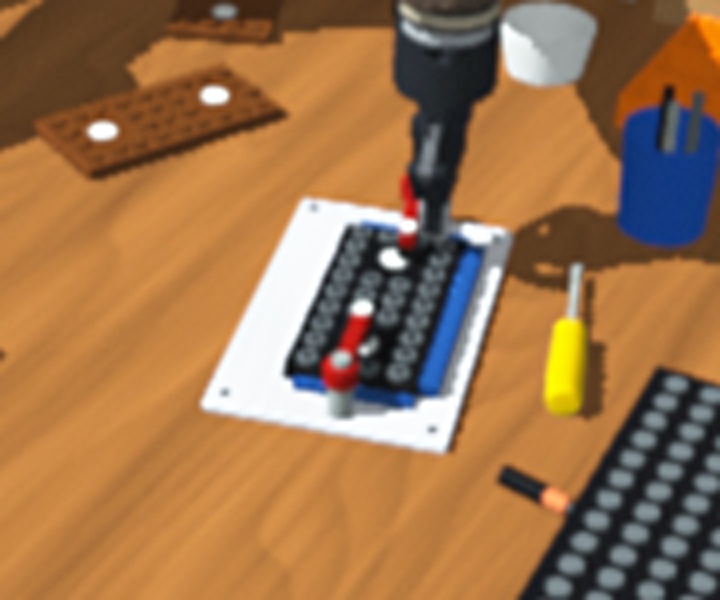

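Right arm is at 3.132 rad. The left arm is over the keypad, tip at crop (408,227), about 9 mm short, so I finish it, back off and clear the view.

```bash
python3 -m jog '[[1,-2,0,0,0,0,0],[1,-4,0,0,0,0,0],[1,-6,0,0,0,0,0],[1,-8,0,0,0,0,0],[1,-9,0,0,0,0,0],[1,-9,0,0,0,0,0],[1,0,0,0,0,0,0],[1,12,0,0,0,0,0],[1,12,0,-40,0,0,0],[1,12,0,-80,0,0,0],[1,12,0,-100,0,0,0],[1,12,0,-100,0,0,0]]'; python3 st.py
python3 -m jog '[[1,-50,0,0,0,0,0],[1,-100,0,0,0,0,0],[1,-150,-20,0,0,0,0],[1,-150,-70,0,0,0,0],[1,-150,-120,0,0,0,0],[1,-150,-170,0,0,0,0],[1,-150,-170,0,0,0,0],[1,-150,-170,0,0,0,0]]'; python3 st.py
python3 - <<'E'
from h import *
c=imaging.read_camera("top");cv2.imwrite("pics/c7.png",cv2.resize(c["image"][145:240,190:320],None,fx=6,fy=6,interpolation=cv2.INTER_CUBIC))
E
```

```text
time: 12.75
eef_pos: [0.6061, 0.1276, 0.1506]
tcp_rot: [0.991, 0.136, 0.003, 0.0]
contact_force: [0.1, 0.5, 0.4]
opening: 0.001
finger_force: 0.0
t 12.75 cradle xy mm [39.5 75.4] z 150.6 tool yaw-cradle 0.0003 F [0.1 0.5 0.4] op 0.0013889724682465757
time: 13.55
eef_pos: [0.4119, 0.2514, 0.1447]
tcp_rot: [0.991, 0.137, -0.002, 0.0]
contact_force: [-0.1, 0.6, 0.1]
opening: -0.001
finger_force: 0.0
t 13.55 cradle xy mm [-114.4  246.8] z 144.7 tool yaw-cradle 0.0034 F [-0.1  0.6  0.1] op -0.000571350602697062
```

View pics/c7.png

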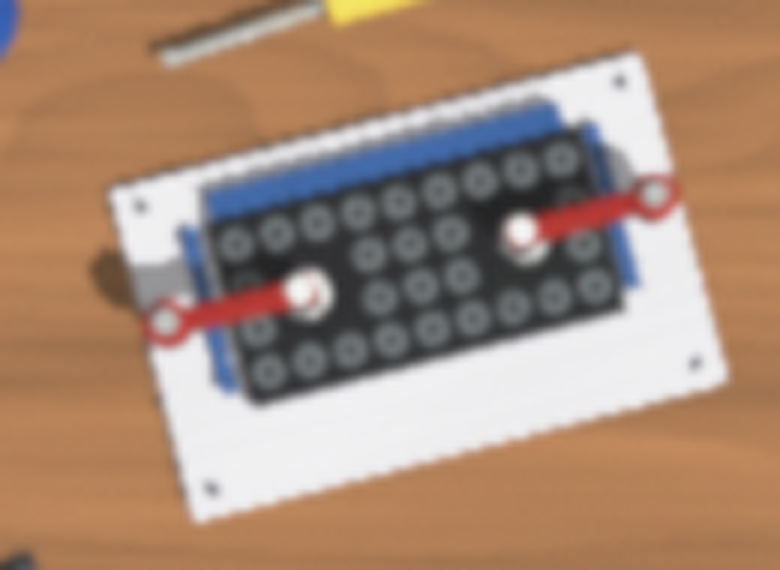

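Both arms lie across: left tip near crop (301,289), right tip at (521,230), keypad still flush. I check the angles from the red bars' centre lines.

```bash
python3 - <<'E'
from h import *
c=imaging.read_camera("top");i=c["image"].astype(int)
m=((i[...,2]>110)&(i[...,1]<90)&(i[...,0]<90))
q=np.array([.58773,.04439,.27206])
v,u=np.nonzero(m[145:240,190:320]);w=(i[...,2]-i[...,1])[v+145,u+190]
L=np.array([loc(q,back(c,a+190,b+145,.048))[0] for a,b in zip(u,v)])*1e3
for sg in(1,-1):
    k=(sg*L[:,1]>66)&(sg*L[:,1]<106)&(abs(L[:,0])<25)
    p=np.polyfit(L[k,1],L[k,0],1,w=w[k]);print(sg,k.sum(),"slope",p[0],"x at tip",np.polyval(p,sg*55),"x at pivot",np.polyval(p,sg*121))
for T in crop(c,[(301,289),(521,230)],.048): print(loc(q,T)*1e3)
print("pads",loc(q,crop(c,[(307,294),(524,237)],.021))*1e3)
E
python3 st.py
```

```text
1 65 slope 0.03496688137257485 x at tip -1.5275698627316712 x at pivot 0.7802443078582688
-1 63 slope -0.0435329921298109 x at tip -1.8729858690071368 x at pivot 1.0001916115603828
[[ 0.25037531 54.75586864]]
[[  0.64439097 -54.35583996]]
pads [[  0.63770699  53.50141663]
 [  0.46303733 -55.86418348]]
t 13.65 cradle xy mm [-113.7  245.1] z 145.2 tool yaw-cradle -0.0002 F [ 0.1  0.  -1. ] op -0.0006176237700093702
```

```bash
python3 -c "
from plant import workorder;print(workorder.sign_off())"
```

```text
the job is handed in; nothing more can be done
None
```

I pushed the keypad home against the back stop first, then swung both red arms across it. In the last images both tips are within about 2 mm of their marks, and the job was handed in at about 14 s with the robot clear.

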